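Fit the tall insert plate and run the cutter on notch three

TASK

Draw the tall plate upward out of the slotted rack, slide it fully down into the feed slot of the vegetable cutter and let go of it. Then take the cutter's spring-return dial, turn it clockwise past the first two notches to the third (the mark with three pips) but not on to its end stop, and finish while still holding it there, because it springs back when released. Leave the two short plates, the salt shaker and the tape roll where they are.

Things in the scene. Friction and masses are not known exactly. Their poses are not given: they have to be found in the camera images.
- tall_plate: the plate to use: a steel plate with rows of round holes, 5 mm thick (its x), 100 mm wide (its y), 130 mm high (its z); origin at the middle of its lower edge. It stands upright in one of the rack's three slots (which one varies) and sticks up 86 mm above the rack, 45 mm higher than its neighbours; 0.15 to 0.31 kg. Seated in the cutter, it still sticks up 55 mm above the cutter's top
- short_plate_a: a steel plate with upright slits, 5 x 100 x 85 mm (x, y, z), origin at the middle of its lower edge; stands in another slot of the rack; to be left alone
- short_plate_b: like short_plate_a, in the remaining slot; to be left alone
- rack: white slotted rack, fixed, 112 x 124 x 50 mm; origin at the centre of its underside. Its three slots run along its y, 34 mm apart along its x, 8 mm wide, and hold the plates' left and right ends; their floor is 6 mm and their walls end 50 mm above the table
- cutter: steel vegetable cutter base, fixed, 150 x 270 x 85 mm (x, y, z) with a flat top 85 mm above the table; origin at the centre of its underside, x points away from the robot (yaw within about 0.25 rad), y to the left. Feed slot in its left half, dial in its right half
- slot_mouth (a point): centre of the feed slot's mouth, at the top of its black guide lips, 95 mm above the table. The slot is 9 mm wide along the cutter's x and 108 mm long along its y; the lips slope and widen it to about 19 mm at the top; axes as the cutter's
- slot_floor (a point): centre of the feed slot's floor, 10 mm above the table, straight below slot_mouth; a fully seated plate's lower edge rests here, the plate upright and its width along the cutter's y
- dial_grip: the dial's upright black grip bar, 54 mm long (its x), 12 mm thick (its y), 26 mm high; origin at the centre of its lower face on the dial's axis, 97 mm above the table, on a round skirt of radius 29 mm. Its +x end carries a white line and is the pointer, which points away from the robot. It turns with the dial
- dial (a joint): turning angle of the dial, 0 at rest, growing clockwise seen from above. Notches felt at 0.4, 0.8 and 1.2 rad, beside 1, 2 and 3 raised pips; the third notch is at 1.2 rad, and its end stop at 1.45 rad, which is too far. A spring turns the dial back to 0 from anywhere when released; with the notches turning takes up to about 0.2 N m, and holding it at the third notch about 0.15 N m, so grip the bar firmly (20 N or more) across its thickness
- salt_shaker: loose salt shaker, diameter 44 mm, 90 mm high, standing between rack and cutter near the table's front edge; origin at the centre of its base; to be left alone
- tape_roll: loose roll of tape lying flat, diameter 96 mm, 48 mm high, left of the rack; origin at the centre of its base; to be left alone
Not all that is in view belongs to the job. Leave any orange look-alike of the tall_plate alone.

How it is judged (in metres and radians):
On the way, in this order (a step that is already met when the one before it is completed fails the run):
1. the tall plate is drawn up out of the rack, its lower edge above the rack's walls (height (world z) of tall_plate above 0.055 m), for 0.1 s.
2. the tall plate is fully down in the cutter's slot and let go, with the dial still at rest (distance between tall_plate and slot_floor below 0.01 m and z of tall_plate in the frame of slot_floor below 0.005 m and angle between tall_plate's own z axis and vertical below 0.12 rad and contact force between the fingers and tall_plate below 0.1 N and value of joint dial below 0.2 rad), for 0.2 s.
3. the fingers hold the dial at the third notch (value of joint dial between 1.07 and 1.33 rad and contact force between the fingers and dial_grip above 0.5 N), for 0.5 s.
At the end, for the whole second after the job is handed in: The tall plate is seated in the cutter's slot (lower edge within 5 mm of the slot floor's height and 10 mm of its centre, within 0.12 rad of upright), not touched by the robot, and the fingers still hold the dial at the third notch (1.2 rad, within 0.13 rad) (all of step 3 and distance between tall_plate and slot_floor below 0.01 m and z of tall_plate in the frame of slot_floor below 0.005 m and angle between tall_plate's own z axis and vertical below 0.12 rad and contact force between each of the arm, the fingers and tall_plate below 0.1 N); the arm keeps its last pose, push and grip.
It fails at once if a short plate is moved more than 30 mm (distance of any of short_plate_a, short_plate_b from where it was at the start of the episode above 0.03 m).
It fails at once if the salt shaker or tape roll is moved more than 30 mm (distance of any of salt_shaker, tape_roll from where it was at the start of the episode above 0.03 m).
It also fails if it takes over 58 s, if anything falls off the work surface, if the arm or the gripper's body presses on something with over 40 N, if the wrist force passes 120 N, or if a joint passes its speed limit or range.

ROBOT

A 6-joint arm with a two-finger parallel gripper is mounted at the origin on a cart in front of the work surface, level with it; the furniture and walls round the work are solid. World frame = base frame: x ahead of the robot, y to its left, z up, the work surface at z = 0. Lengths are in mm, angles in degrees, forces in N, time in s.
With the tool pointing down it reaches from about 325 to 775 mm from the base axis. Payload 5.5 kg.
Tool frame: the origin (TCP) lies at the centre of the arm's flange, where the gripper is bolted on; the fingertips stand 182 mm ahead of it and the grasp point (between the pads) lies 163 mm ahead of it (r.tip_reach is the z of the fingertips in the tool frame, in mm); z points along the fingers, y is the direction in which the jaws open and shut (so a half turn about z gives the same grasp; the last joint's range is limited). The gripper opens to 88 mm and grips with 3 to 60 N. Pads are 20 mm wide; open, the fingers measure 115 mm over their backs; the gripper's body (75 mm by 178 mm) begins 61 mm behind the grasp point.
Start: joints at [67.397, 5.22, 70.514, -0, 104.267, -3.249], TCP at [198.853, 566.106, 404.631] pointing down, gripper open.
Joint ranges: [-164.24, 164.24], [-49.07, 125.15], [9.68, 141.18], [-86.29, 266.29], [3.28, 154.24], [-151.56, 151.56]. Speed limits (degrees/s): [147.25, 147.25, 172.46, 180, 180, 180].

INTERFACE

Orientations are given as a 3x3 rotation matrix whose columns are the frame's x, y, z axes.
In Python, from bench import r, capture, camera_info, order gives the robot as it stands.
- The arm moves only by the tool servo_tool, never from a script. Its argument "plan" is a list of rows, each an object with "dp": the shift along the tool's x, y, z in m, a list of three; "angular": the turn, a rotation vector about the tool's x, y, z in degrees, a list of three; "hand": the gripper's target within -1 to 1 (shut at 1, half-way at 0, fully open at -1). A call has exactly 10 rows; each row is the pose to reach, as a shift and turn from the pose commanded when the call began, along the tool's axes at that moment; what a row does not reach only later rows make up. A row lasts 1/10 s, in which the tool goes at most 50 mm and 8.59 degrees, less where a joint would pass 70% of its speed; a pose out of reach is approached as far as the arm can. A call with a gripper value outside its range is refused whole. The fingers move at their own pace and stop on an object; "newtons" is the grip in N (left out, the last holds). Time passes only in rows, so rows that repeat a pose let the fingers close, or fill a call up. It gives the time, the measured TCP pose, the force and the opening at its end, in the units of the state.
- r.get_obs(): the state, without advancing time (a new reading comes with each control period).
- capture(name): name is "scene" or "side" or "wrist"; returns the picture (400x640x3 uint8, red, green, blue); there is no depth.
- camera_info(name): a dict with "K" (3x3 intrinsics, pixels), "world_from_camera" (4x4, takes a point from camera to world coordinates); the wrist camera has in their place "T_tool_cam" (4x4, takes a point from camera to tool coordinates, whose origin is the TCP and whose axes are the flange's). Camera axes: x right, y up, looking along -z (the intrinsics and any distortion apply to the point x, -y, -z); pixel columns grow to the right and rows downward; lengths in mm; the calibration is good to about 2 mm. A picture is of the moment at which its call begins: read the wrist's pose just before it. camera_info takes no time and is no camera call.
- order.job_done(): hands the job in, once; it reports no verdict.
The state is a dict: "clock": time; "qpos": joint angles; "qd": joint speeds; "effort": joint torques, N m; "tcp_pos": TCP position; "tool_rot": TCP orientation; "force": force on the tool from outside, world axes, zero at the start; "ft_torque": the same for the moment, N m; "opening": finger opening in mm.
Only numpy, scipy, OpenCV 4.12 (cv2) and the standard library are available. Lean on these libraries where they do the work, as an engineer would, in place of code of your own. Each camera call takes 0.05 s, during which the arm holds its last target. There are 200 camera calls.

## Working session

There is one attempt and no reset: what is moved stays moved. The work goes in short steps, Python scripts to look and compute and a tool call to move; the robot and the scene stay as the last step left them, time stands still between calls to the robot, and variables do not carry over. Pictures are saved under pics/ and viewed, on a budget of 10 in all, crops included, one or two more only if the job needs it, and the job is handed in when it is done.

Besides the shell and the picture viewer there is one more tool, called after ">>>" by a JSON object that holds its "fn" and its "kwargs", one argument or row to a line. servo_tool: Moves the arm, as the interface text tells. Its arguments: {"type":"object","properties":{"plan":{"type":"array"},"newtons":{"type":"number"}},"required":["plan"]}

```bash
mkdir -p pics; ls
python3 - <<'E'
from bench import r,capture,camera_info
import cv2,numpy as np
o=r.get_obs();print(o)
for n in("scene","side","wrist"):
    im=capture(n);cv2.imwrite(f"pics/{n}0.png",im[:,:,::-1])
    print(n,{k:np.round(v,4).tolist() if not isinstance(v,str) else v for k,v in camera_info(n).items()})
E
```

```text
pics
{'clock': 0.0, 'qpos': array([ 6.73966561e+01,  5.26304141e+00,  7.05828774e+01, -4.32106772e-04,
        1.04268589e+02, -3.24858562e+00]), 'qd': array([-0.09064989, -0.05304988, -0.1275167 ,  0.10593379, -0.0101412 ,
        0.03168298]), 'effort': array([-1.91274681e-03, -4.46458018e+01, -4.06440961e+01,  6.95117656e-02,
        2.95419339e-02, -1.20527743e-04]), 'tcp_pos': array([198.86995558, 566.13384291, 403.49741178]), 'tool_rot': array([[-9.43483990e-01,  3.31417231e-01, -7.61388744e-04],
       [ 3.31418089e-01,  9.43482186e-01, -1.84783477e-03],
       [ 1.05952432e-04, -1.99574053e-03, -9.99998003e-01]]), 'force': array([0.2249365 , 0.50352171, 1.03044299]), 'ft_torque': array([-0.01102352,  0.00501246, -0.03229554]), 'opening': 87.5497540006965}
scene {'K': [[469.213, 0.0, 316.6154], [0.0, 469.213, 199.4663], [0.0, 0.0, 1.0]], 'world_from_camera': [[0.5087, 0.508, -0.6951, -715.3163], [-0.8608, 0.2876, -0.4198, -454.4678], [-0.0133, 0.8119, 0.5836, 1083.9247], [0.0, 0.0, 0.0, 1.0]]}
side {'K': [[441.2356, 0.0, 313.3062], [0.0, 441.2356, 199.7819], [0.0, 0.0, 1.0]], 'world_from_camera': [[-0.9061, 0.1721, -0.3865, -75.5425], [-0.423, -0.3851, 0.8202, 1483.6713], [-0.0076, 0.9067, 0.4217, 710.0924], [0.0, 0.0, 0.0, 1.0]]}
wrist {'K': [[297.7656, 0.0, 317.0657], [0.0, 297.7656, 196.744], [0.0, 0.0, 1.0]], 'T_tool_cam': [[-0.0001, 0.969, 0.2471, 67.4834], [1.0, 0.0, 0.0003, -0.2018], [0.0003, 0.2471, -0.969, 21.0125], [0.0, 0.0, 0.0, 1.0]]}
```

View pics/scene0.png

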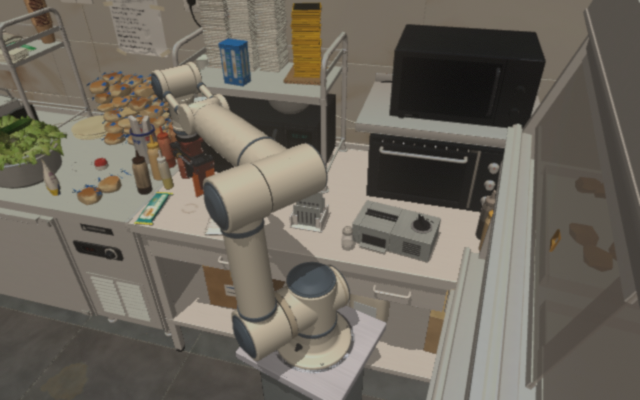

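View pics/side0.png

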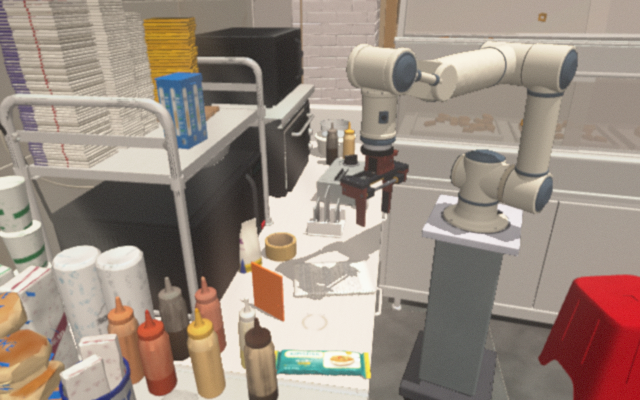

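View pics/wrist0.png

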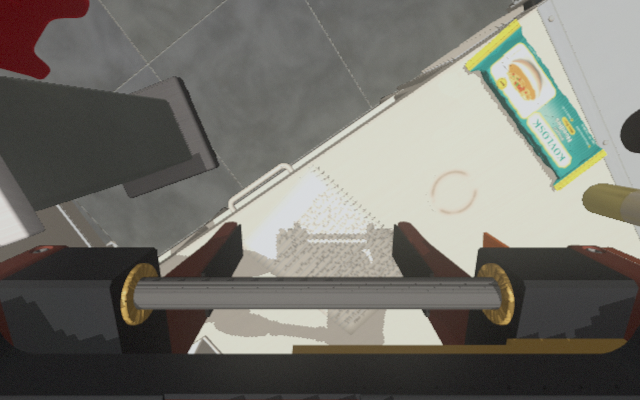

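The scene view shows the rack near (310,213), the shaker at (348,237), the cutter at (397,230) and the dial at (422,222). The side view shows the orange look-alike at (268,290) and the tape at (281,245). The wrist view is still off to the left. I'll get rough positions now.

```bash
cat > h.py <<'E'
from bench import r,capture,camera_info
import cv2,numpy as np
def ray(n,px,z,pose=None):
    c=camera_info(n);K=np.array(c["K"])
    if n=="wrist":
        T=np.eye(4);T[:3,:3]=pose[1];T[:3,3]=pose[0];W=T@np.array(c["T_tool_cam"])
    else: W=np.array(c["world_from_camera"])
    d=np.linalg.inv(K)@[px[0],px[1],1];d=W[:3,:3]@[d[0],-d[1],-d[2]];o=W[:3,3]
    return o+d*(z-o[2])/d[2]
def proj(n,P,pose=None):
    c=camera_info(n);K=np.array(c["K"])
    if n=="wrist":
        T=np.eye(4);T[:3,:3]=pose[1];T[:3,3]=pose[0];W=T@np.array(c["T_tool_cam"])
    else: W=np.array(c["world_from_camera"])
    p=np.linalg.inv(W)@np.r_[P,1];q=K@[p[0],-p[1],-p[2]];return q[:2]/q[2]
E
python3 - <<'E'
from h import *
for n,px,z in [("scene",(310,215),50),("scene",(397,222),85),("scene",(422,225),100),("scene",(348,237),45)]:print(px,ray(n,px,z).round())
im=cv2.imread("pics/scene0.png");cv2.imwrite("pics/c0.png",cv2.resize(im[165:275,270:450],None,fx=4.4,fy=4.4,interpolation=cv2.INTER_CUBIC))
E
```

```text
(310, 215) [422. 261.  50.]
(397, 222) [496. -41.  85.]
(422, 225) [ 504. -126.  100.]
(348, 237) [386.  88.  45.]
```

View pics/c0.png

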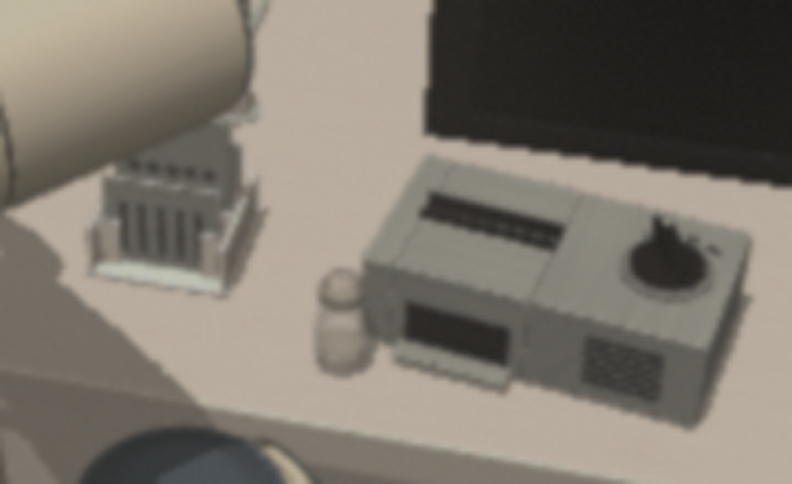

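>>> {"fn": "servo_tool", "kwargs": {
  "plan": [
    {"dp": [-0.04,-0.027,0],"angular": [0,0,-2],"hand": -1},
    {"dp": [-0.08,-0.054,0],"angular": [0,0,-4],"hand": -1},
    {"dp": [-0.12,-0.081,0],"angular": [0,0,-6],"hand": -1},
    {"dp": [-0.16,-0.108,0],"angular": [0,0,-8],"hand": -1},
    {"dp": [-0.2,-0.135,0],"angular": [0,0,-10],"hand": -1},
    {"dp": [-0.24,-0.162,0],"angular": [0,0,-12],"hand": -1},
    {"dp": [-0.28,-0.189,0],"angular": [0,0,-14],"hand": -1},
    {"dp": [-0.32,-0.216,0],"angular": [0,0,-16],"hand": -1},
    {"dp": [-0.36,-0.243,0],"angular": [0,0,-18],"hand": -1},
    {"dp": [-0.4,-0.27,0],"angular": [0,0,-19.4],"hand": -1}
  ]
}}

```text
clock: 1.15
tcp_pos: [487.5, 176.9, 404.5]
tool_rot: [[-1.0, -0.002, -0.0], [-0.002, 1.0, 0.0], [0.0, 0.0, -1.0]]
force: [0.3, 1.1, -0.5]
opening: 87.6
```

>>> {"fn": "servo_tool", "kwargs": {
  "plan": [
    {"dp": [-0.02,-0.02,0],"angular": [0,0,0],"hand": -1},
    {"dp": [-0.05,-0.04,0],"angular": [0,0,0],"hand": -1},
    {"dp": [-0.08,-0.06,0],"angular": [0,0,0],"hand": -1},
    {"dp": [-0.1,-0.08,0],"angular": [0,0,0],"hand": -1},
    {"dp": [-0.1,-0.08,0],"angular": [0,0,0],"hand": -1},
    {"dp": [-0.1,-0.08,0],"angular": [0,0,0],"hand": -1},
    {"dp": [-0.1,-0.08,0],"angular": [0,0,0],"hand": -1},
    {"dp": [-0.1,-0.08,0],"angular": [0,0,0],"hand": -1},
    {"dp": [-0.1,-0.08,0],"angular": [0,0,0],"hand": -1},
    {"dp": [-0.1,-0.08,0],"angular": [0,0,0],"hand": -1}
  ]
}}

```text
clock: 2.15
tcp_pos: [586.4, 99.4, 405.0]
tool_rot: [[-1.0, -0.002, 0.001], [-0.002, 1.0, 0.0], [-0.001, 0.0, -1.0]]
force: [-0.1, 0.4, 0.9]
opening: 88.1
```

Run:
```python
from h import *
o=r.get_obs();np.savez("p1",p=o["tcp_pos"],R=o["tool_rot"]);print(o["tcp_pos"])
im=capture("wrist")[:,:,::-1];cv2.imwrite("pics/w1.png",im)
im=capture("scene")[:,:,::-1];cv2.imwrite("pics/s1.png",im)
w=cv2.imread("pics/w1.png");print(cv2.imwrite("pics/w1b.png",cv2.resize(w[0:300],(800,375),interpolation=cv2.INTER_CUBIC)))
```

```text
[586.41551309  99.43774046 404.98191745]
True
```

View pics/w1.png

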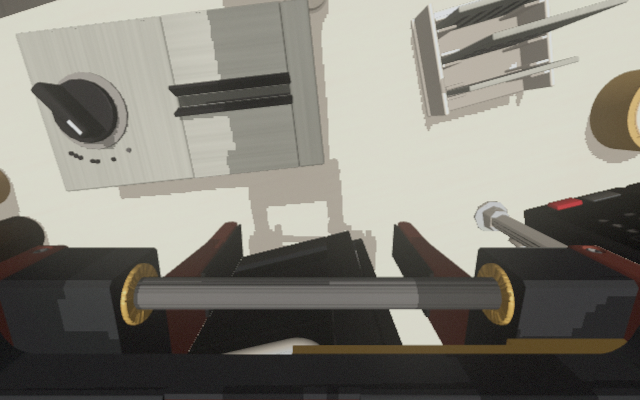

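The wrist view shows the cutter with its slot at (233,92) and the dial at (83,108), and the rack at (490,55). The tall plate is in the middle slot, with its far top corner near (625,5). I'll zoom in for edge picks.

Run:
```python
from h import *
w=cv2.imread("pics/w1.png")
a=cv2.resize(w[0:200,15:335],(800,500),interpolation=cv2.INTER_CUBIC)
b=cv2.resize(w[0:130,400:640],(738,400),interpolation=cv2.INTER_CUBIC)
cv2.imwrite("pics/za.png",a);cv2.imwrite("pics/zb.png",b)
```

```text
(no output)
```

View pics/za.png

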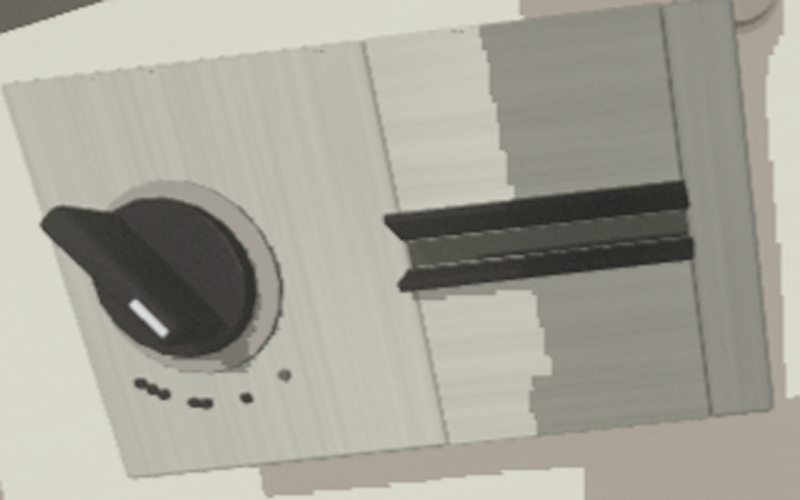

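View pics/zb.png

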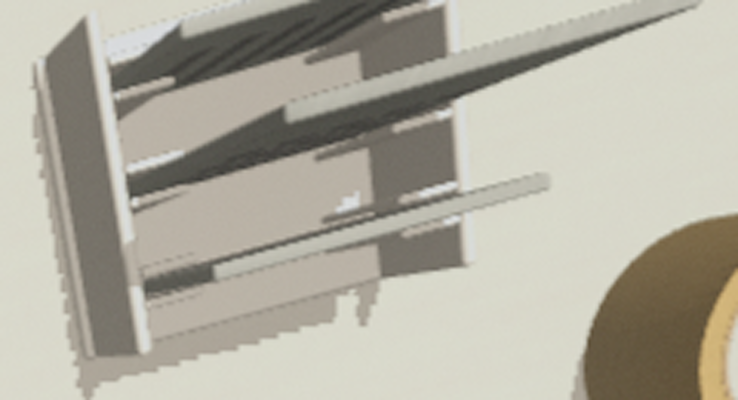

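The crops show the slot lips between (384,215) and (693,258), the skirt centre at about (177,277), and the rest dot and pips at (285,375), (247,398), (200,403) and (152,390). This means the bar rests about 45° toward +y. The tall plate's top edge runs from (290,110) to (695,3) in the second crop.

Run:
```python
from h import *
d=np.load("p1.npz");P=(d["p"],d["R"])
A=lambda u,v,z:ray("wrist",(15+u/2.5,v/2.5),z,P)
B=lambda u,v,z:ray("wrist",(400+u/3.075,v/3.075),z,P)
def seg(n,a,b):
    e=b-a;print(n,a.round(1),b.round(1),"mid",((a+b)/2).round(1),"len",round(np.hypot(*e[:2]),1),"dir",round(np.degrees(np.arctan2(e[1],e[0])),1))
c=[A(131,477,85),A(770,410,85),A(2,85,85),A(732,0,85)]
seg("far edge",c[0],c[1]);seg("near",c[2],c[3]);seg("R",c[2],c[0]);seg("L",c[3],c[1]);print("cutter ctr",np.mean(c,0))
seg("slot outer near",A(384,215,95),A(685,181,95));seg("slot outer far",A(400,291,95),A(693,258,95))
seg("inner near",A(410,240,95),A(690,207,95));seg("inner far",A(410,270,95),A(690,237,95))
ctr=A(177,277,97);print("dial",ctr)
for k,(u,v) in enumerate([(285,375),(247,398),(200,403),(152,390)]):
    e=A(u,v,85)-ctr;print(k,np.hypot(*e[:2]).round(1),np.degrees(np.arctan2(e[1],e[0]))+22.918*k)
seg("white line",A(165,335,123),A(133,302,123))
seg("tall",B(290,110,136),B(697,3,136));seg("short",B(217,273,91),B(548,182,91))
seg("wallR top out",B(92,12,50),B(148,352,50));seg("wallL top",B(455,0,50),B(470,265,50))
# scene checks on s0
for q in [(416,222)]:pass
for p in [(ctr[0],ctr[1],97)]:print(proj("scene",p))
```

```text
far edge [ 589.3 -158.1   85. ] [561.2 105.2  85. ] mid [575.3 -26.4  85. ] len 264.8 dir 96.1
near [ 443.  -174.9   85. ] [415.2  90.8  85. ] mid [429.1 -42.   85. ] len 267.1 dir 96.0
R [ 443.  -174.9   85. ] [ 589.3 -158.1   85. ] mid [ 516.1 -166.5   85. ] len 147.3 dir 6.5
L [415.2  90.8  85. ] [561.2 105.2  85. ] mid [488.2  98.   85. ] len 146.6 dir 5.6
cutter ctr [502.17700062 -34.23237579  85.        ]
slot outer near [488.4 -36.7  95. ] [476.6  73.7  95. ] mid [482.5  18.5  95. ] len 111.0 dir 96.1
slot outer far [515.2 -33.9  95. ] [503.2  76.1  95. ] mid [509.2  21.1  95. ] len 110.7 dir 96.2
inner near [497.  -28.1  95. ] [485.4  75.3  95. ] mid [491.2  23.6  95. ] len 104.1 dir 96.4
inner far [507.7 -29.3  95. ] [495.8  75.1  95. ] mid [501.7  22.9  95. ] len 105.1 dir 96.5
dial [ 510.36074052 -115.05339836   97.        ]
0 45.9 35.95087868233349
1 47.4 35.39327359002064
2 49.2 35.300032679193734
3 51.1 36.48177922747786
white line [ 530.3 -103.4  123. ] [ 519.3 -112.1  123. ] mid [ 524.8 -107.8  123. ] len 14.0 dir -141.5
tall [456.5 232.9 136. ] [433.2 326.8 136. ] mid [444.9 279.9 136. ] len 96.8 dir 104.0
short [489.9 241.8  91. ] [464.4 336.3  91. ] mid [477.2 289.   91. ] len 97.9 dir 105.1
wallR top out [406.3 211.1  50. ] [512.1 240.9  50. ] mid [459.2 226.   50. ] len 109.9 dir 15.7
wallL top [402.7 327.7  50. ] [483.1 348.4  50. ] mid [442.9 338.   50. ] len 83.0 dir 14.5
[419.55090427 223.69007984]
```

>>> {"fn": "servo_tool", "kwargs": {
  "plan": [
    {"dp": [0.016,0.02,0.007],"angular": [0,0,8.4],"hand": -1},
    {"dp": [0.032,0.041,0.014],"angular": [0,0,16.8],"hand": -1},
    {"dp": [0.048,0.062,0.021],"angular": [0,0,25.2],"hand": -1},
    {"dp": [0.064,0.083,0.028],"angular": [0,0,33.6],"hand": -1},
    {"dp": [0.08,0.104,0.035],"angular": [0,0,42],"hand": -1},
    {"dp": [0.096,0.125,0.042],"angular": [0,0,50.4],"hand": -1},
    {"dp": [0.112,0.146,0.049],"angular": [0,0,58.8],"hand": -1},
    {"dp": [0.128,0.167,0.056],"angular": [0,0,67.2],"hand": -1},
    {"dp": [0.143,0.185,0.065],"angular": [0,0,75.3],"hand": -1},
    {"dp": [0.143,0.185,0.065],"angular": [0,0,75.3],"hand": -1}
  ]
}}

```text
clock: 3.25
tcp_pos: [442.1, 285.3, 338.4]
tool_rot: [[-0.255, 0.967, -0.002], [0.967, 0.255, -0.0], [0.0, -0.002, -1.0]]
force: [0.1, -0.1, -1.0]
opening: 87.9
```

Run:
```python
from h import *
o=r.get_obs();np.savez("p2",p=o["tcp_pos"],R=o["tool_rot"]);print(o["tcp_pos"],o["tool_rot"].round(3))
im=capture("wrist")[:,:,::-1].copy();cv2.imwrite("pics/w2.png",im)
P=(o["tcp_pos"],o["tool_rot"])
for s in(-50,0,50):
    t=np.radians(104.5);print(s,proj("wrist",[443.3+s*np.cos(t),284.5+s*np.sin(t),136],P).round(1))
cv2.imwrite("pics/w2b.png",cv2.resize(im[60:340,180:460],(580,580),interpolation=cv2.INTER_CUBIC))
```

```text
[442.05942802 285.34513154 338.4377651 ] [[-0.255  0.967 -0.002]
 [ 0.967  0.255 -0.   ]
 [ 0.    -0.002 -1.   ]]
-50 [319.3 298.1]
0 [319.9 229.8]
50 [320.5 152.1]
```

View pics/w2.png

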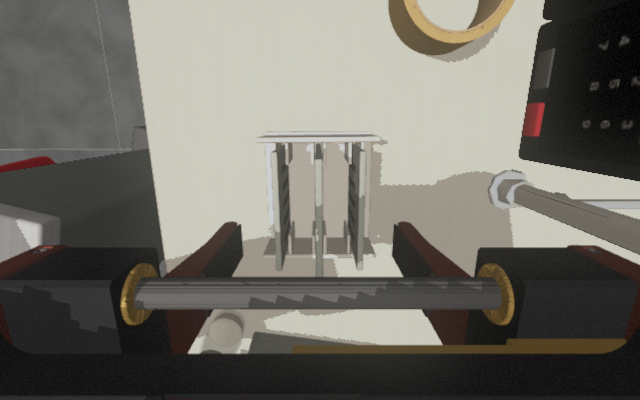

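The tall plate is centred between the fingers at column 319, as predicted. I'll descend and grip.

>>> {"fn": "servo_tool", "kwargs": {
  "plan": [
    {"dp": [0,0,0.012],"angular": [0,0,0],"hand": -1},
    {"dp": [0,0,0.024],"angular": [0,0,0],"hand": -1},
    {"dp": [0,0,0.036],"angular": [0,0,0],"hand": -1},
    {"dp": [0,0,0.048],"angular": [0,0,0],"hand": -1},
    {"dp": [0,0,0.058],"angular": [0,0,0],"hand": -1},
    {"dp": [0,0,0.059],"angular": [0,0,0],"hand": 0.3},
    {"dp": [0,0,0.059],"angular": [0,0,0],"hand": 1},
    {"dp": [0,0,0.059],"angular": [0,0,0],"hand": 1},
    {"dp": [0,0,0.059],"angular": [0,0,0],"hand": 1},
    {"dp": [0,0,0.059],"angular": [0,0,0],"hand": 1}
  ],
  "newtons": 40
}}

```text
clock: 4.3
tcp_pos: [443.8, 283.9, 281.3]
tool_rot: [[-0.255, 0.967, 0.001], [0.967, 0.255, 0.0], [0.0, 0.001, -1.0]]
force: [-0.3, -0.3, 0.5]
opening: 51.4
```

>>> {"fn": "servo_tool", "kwargs": {
  "plan": [
    {"dp": [0,0,0],"angular": [0,0,0],"hand": 1},
    {"dp": [0,0,0],"angular": [0,0,0],"hand": 1},
    {"dp": [0,0,0],"angular": [0,0,0],"hand": 1},
    {"dp": [0,0,0],"angular": [0,0,0],"hand": 1},
    {"dp": [0,0,-0.003],"angular": [0,0,0],"hand": 1},
    {"dp": [0,0,-0.006],"angular": [0,0,0],"hand": 1},
    {"dp": [0,0,-0.01],"angular": [0,0,0],"hand": 1},
    {"dp": [0,0,-0.015],"angular": [0,0,0],"hand": 1},
    {"dp": [0,0,-0.02],"angular": [0,0,0],"hand": 1},
    {"dp": [0,0,-0.02],"angular": [0,0,0],"hand": 1}
  ]
}}

```text
clock: 5.3
tcp_pos: [443.8, 283.9, 301.7]
tool_rot: [[-0.255, 0.967, 0.001], [0.967, 0.255, 0.001], [0.0, 0.001, -1.0]]
force: [-0.1, 0.6, -1.9]
opening: 4.8
```

>>> {"fn": "servo_tool", "kwargs": {
  "plan": [
    {"dp": [0,0,-0.01],"angular": [0,0,0],"hand": 1},
    {"dp": [0,0,-0.025],"angular": [0,0,0],"hand": 1},
    {"dp": [0,0,-0.045],"angular": [0,0,0],"hand": 1},
    {"dp": [0,0,-0.065],"angular": [0,0,0],"hand": 1},
    {"dp": [0,0,-0.085],"angular": [0,0,0],"hand": 1},
    {"dp": [0,0,-0.105],"angular": [0,0,0],"hand": 1},
    {"dp": [0,0,-0.115],"angular": [0,0,0],"hand": 1},
    {"dp": [-0.01,0,-0.115],"angular": [0,0,0],"hand": 1},
    {"dp": [-0.03,-0.002,-0.115],"angular": [0,0,1],"hand": 1},
    {"dp": [-0.06,-0.004,-0.115],"angular": [0,0,2],"hand": 1}
  ]
}}

```text
clock: 6.3
tcp_pos: [455.0, 224.3, 414.4]
tool_rot: [[-0.222, 0.975, -0.002], [0.975, 0.222, -0.001], [-0.0, -0.002, -1.0]]
force: [0.4, -0.9, -2.4]
opening: 4.8
```

Run:
```python
from h import *
o=r.get_obs();p=o["tcp_pos"];R=o["tool_rot"];print(p,R.round(4),o["force"],o["opening"])
print("delta tool",R.T@(np.array([496.3,21,0])-p))
```

```text
[455.02103177 224.34821953 414.38699462] [[-2.219e-01  9.751e-01 -1.800e-03]
 [ 9.751e-01  2.219e-01 -7.000e-04]
 [-2.000e-04 -1.900e-03 -1.000e+00]] [ 0.44162324 -0.91115406 -2.44063581] 4.834457042337173
delta tool [-207.33800093   -4.08024834  414.44582016]
```

>>> {"fn": "servo_tool", "kwargs": {
  "plan": [
    {"dp": [-0.03,-0.001,0],"angular": [0,0,1],"hand": 1},
    {"dp": [-0.06,-0.001,0],"angular": [0,0,2],"hand": 1},
    {"dp": [-0.09,-0.002,0],"angular": [0,0,3],"hand": 1},
    {"dp": [-0.12,-0.003,0],"angular": [0,0,4],"hand": 1},
    {"dp": [-0.15,-0.003,0],"angular": [0,0,5],"hand": 1},
    {"dp": [-0.175,-0.004,0],"angular": [0,0,6],"hand": 1},
    {"dp": [-0.195,-0.004,0],"angular": [0,0,6.7],"hand": 1},
    {"dp": [-0.207,-0.004,0],"angular": [0,0,6.7],"hand": 1},
    {"dp": [-0.207,-0.004,0],"angular": [0,0,6.7],"hand": 1},
    {"dp": [-0.207,-0.004,0],"angular": [0,0,6.7],"hand": 1}
  ]
}}

```text
clock: 7.3
tcp_pos: [496.8, 22.1, 415.2]
tool_rot: [[-0.105, 0.994, -0.001], [0.994, 0.105, 0.0], [0.001, -0.001, -1.0]]
force: [-0.1, -0.1, -2.9]
opening: 4.7
```

Run:
```python
from h import *
o=r.get_obs();p=o["tcp_pos"];R=o["tool_rot"];np.savez("p3",p=p,R=R);print(p,R.round(4),o["force"],o["opening"])
w=capture("wrist")[:,:,::-1].copy();s=capture("scene")[:,:,::-1].copy();d=capture("side")[:,:,::-1].copy()
for n,i in zip("wsd",(w,s,d)):cv2.imwrite(f"pics/{n}3.png",i)
a=cv2.resize(w[60:300,200:440],(500,500),interpolation=cv2.INTER_CUBIC)
c=proj("scene",[496,21,130]).astype(int);print("scene crop",c-[37,62])
b=cv2.resize(s[c[1]-62:c[1]+63,c[0]-37:c[0]+38],(300,500),interpolation=cv2.INTER_CUBIC)
cv2.imwrite("pics/m3.png",np.hstack([a,b]))
for q in [(496,21)]:
  for e in(-54,54):
    t=np.radians(96.1);print(proj("wrist",[q[0]+e*np.cos(t),q[1]+e*np.sin(t),95],(p,R)))
```

```text
[496.77764216  22.09827221 415.18882507] [[-1.053e-01  9.944e-01 -9.000e-04]
 [ 9.944e-01  1.053e-01  5.000e-04]
 [ 6.000e-04 -8.000e-04 -1.000e+00]] [-0.08224152 -0.07706157 -2.85154647] 4.720882086993154
scene crop [344 144]
[316.95679583 238.12931008]
[316.83050338 135.70183044]
```

View pics/m3.png

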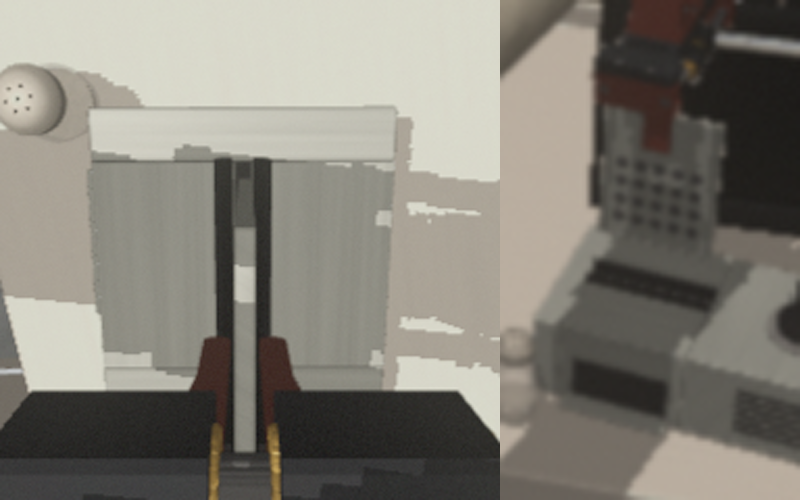

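The plate is directly over the slot: its centreline is at column 245 and the slot's is at 243. I'll insert it.

>>> {"fn": "servo_tool", "kwargs": {
  "plan": [
    {"dp": [0,0,0.012],"angular": [0,0,0],"hand": 1},
    {"dp": [0,0,0.024],"angular": [0,0,0],"hand": 1},
    {"dp": [0,0,0.034],"angular": [0,0,0],"hand": 1},
    {"dp": [0,0,0.04],"angular": [0,0,0],"hand": 1},
    {"dp": [0,0,0.045],"angular": [0,0,0],"hand": 1},
    {"dp": [0,0,0.05],"angular": [0,0,0],"hand": 1},
    {"dp": [0,0,0.055],"angular": [0,0,0],"hand": 1},
    {"dp": [0,0,0.06],"angular": [0,0,0],"hand": 1},
    {"dp": [0,0,0.065],"angular": [0,0,0],"hand": 1},
    {"dp": [0,0,0.065],"angular": [0,0,0],"hand": 1}
  ]
}}

```text
clock: 8.45
tcp_pos: [496.8, 21.9, 349.7]
tool_rot: [[-0.105, 0.994, -0.001], [0.994, 0.105, 0.0], [0.0, -0.001, -1.0]]
force: [0.2, 0.2, -2.6]
opening: 5.0
```

>>> {"fn": "servo_tool", "kwargs": {
  "plan": [
    {"dp": [0,0,0.005],"angular": [0,0,0],"hand": 1},
    {"dp": [0,0,0.01],"angular": [0,0,0],"hand": 1},
    {"dp": [0,0,0.016],"angular": [0,0,0],"hand": 1},
    {"dp": [0,0,0.022],"angular": [0,0,0],"hand": 1},
    {"dp": [0,0,0.028],"angular": [0,0,0],"hand": 1},
    {"dp": [0,0,0.034],"angular": [0,0,0],"hand": 1},
    {"dp": [0,0,0.04],"angular": [0,0,0],"hand": 1},
    {"dp": [0,0,0.045],"angular": [0,0,0],"hand": 1},
    {"dp": [0,0,0.05],"angular": [0,0,0],"hand": 1},
    {"dp": [0,0,0.05],"angular": [0,0,0],"hand": 1}
  ]
}}

```text
clock: 9.45
tcp_pos: [496.7, 21.9, 299.7]
tool_rot: [[-0.105, 0.994, -0.001], [0.994, 0.105, 0.0], [0.0, -0.001, -1.0]]
force: [-0.1, 0.1, -2.7]
opening: 5.0
```

>>> {"fn": "servo_tool", "kwargs": {
  "plan": [
    {"dp": [0,0,0.001],"angular": [0,0,0],"hand": 1},
    {"dp": [0,0,0.002],"angular": [0,0,0],"hand": 1},
    {"dp": [0,0,0.003],"angular": [0,0,0],"hand": 1},
    {"dp": [0,0,0.004],"angular": [0,0,0],"hand": 1},
    {"dp": [0,0,0.005],"angular": [0,0,0],"hand": 1},
    {"dp": [0,0,0.006],"angular": [0,0,0],"hand": 1},
    {"dp": [0,0,0.006],"angular": [0,0,0],"hand": 1},
    {"dp": [0,0,0.007],"angular": [0,0,0],"hand": 1},
    {"dp": [0,0,0.007],"angular": [0,0,0],"hand": 1},
    {"dp": [0,0,0.007],"angular": [0,0,0],"hand": 1}
  ]
}}

```text
clock: 10.45
tcp_pos: [496.9, 21.9, 293.6]
tool_rot: [[-0.105, 0.994, -0.0], [0.994, 0.105, -0.0], [-0.0, -0.0, -1.0]]
force: [0.1, 0.3, -3.6]
opening: 5.0
```

>>> {"fn": "servo_tool", "kwargs": {
  "plan": [
    {"dp": [0,0,0.001],"angular": [0,0,0],"hand": 1},
    {"dp": [0,0,0.002],"angular": [0,0,0],"hand": 1},
    {"dp": [0,0,0.003],"angular": [0,0,0],"hand": 1},
    {"dp": [0,0,0.004],"angular": [0,0,0],"hand": 1},
    {"dp": [0,0,0.005],"angular": [0,0,0],"hand": 1},
    {"dp": [0,0,0.005],"angular": [0,0,0],"hand": 1},
    {"dp": [0,0,0.005],"angular": [0,0,0],"hand": 1},
    {"dp": [0,0,0.005],"angular": [0,0,0],"hand": 1},
    {"dp": [0,0,0.005],"angular": [0,0,0],"hand": 1},
    {"dp": [0,0,0.005],"angular": [0,0,0],"hand": 1}
  ]
}}

```text
clock: 11.45
tcp_pos: [496.8, 22.0, 290.0]
tool_rot: [[-0.105, 0.994, 0.001], [0.994, 0.105, -0.0], [-0.0, 0.001, -1.0]]
force: [-2.8, 1.1, 6.4]
opening: 4.9
```

Contact at a height consistent with the floor. I'll press slightly, release and rise.

>>> {"fn": "servo_tool", "kwargs": {
  "plan": [
    {"dp": [0,0,0.001],"angular": [0,0,0],"hand": 1},
    {"dp": [0,0,0.001],"angular": [0,0,0],"hand": 1},
    {"dp": [0,0,0.001],"angular": [0,0,0],"hand": -0.2},
    {"dp": [0,0,0.001],"angular": [0,0,0],"hand": -0.6},
    {"dp": [0,0,0],"angular": [0,0,0],"hand": -0.6},
    {"dp": [0,0,0],"angular": [0,0,0],"hand": -0.6},
    {"dp": [0,0,0],"angular": [0,0,0],"hand": -0.6},
    {"dp": [0,0,0],"angular": [0,0,0],"hand": -0.6},
    {"dp": [0,0,0],"angular": [0,0,0],"hand": -0.6},
    {"dp": [0,0,0],"angular": [0,0,0],"hand": -0.6}
  ]
}}

```text
clock: 12.45
tcp_pos: [496.9, 21.9, 288.6]
tool_rot: [[-0.105, 0.994, -0.0], [0.994, 0.105, 0.0], [0.0, -0.0, -1.0]]
force: [-0.6, 0.0, -0.1]
opening: 65.0
```

>>> {"fn": "servo_tool", "kwargs": {
  "plan": [
    {"dp": [0,0,0],"angular": [0,0,0],"hand": -0.6},
    {"dp": [0,0,0],"angular": [0,0,0],"hand": -0.6},
    {"dp": [0,0,-0.01],"angular": [0,0,0],"hand": -0.6},
    {"dp": [0,0,-0.02],"angular": [0,0,0],"hand": -0.6},
    {"dp": [0,0,-0.035],"angular": [0,0,0],"hand": -0.6},
    {"dp": [0,0,-0.05],"angular": [0,0,0],"hand": -0.6},
    {"dp": [0,0,-0.065],"angular": [0,0,0],"hand": -0.6},
    {"dp": [0,0,-0.08],"angular": [0,0,0],"hand": -0.6},
    {"dp": [0,0,-0.09],"angular": [0,0,0],"hand": -0.6},
    {"dp": [0,0,-0.09],"angular": [0,0,0],"hand": -0.6}
  ]
}}

```text
clock: 13.45
tcp_pos: [497.0, 21.9, 380.9]
tool_rot: [[-0.105, 0.994, 0.003], [0.994, 0.105, -0.0], [-0.0, 0.003, -1.0]]
force: [-0.2, 0.7, -0.6]
opening: 70.5
```

Run:
```python
from h import *
o=r.get_obs();p=o["tcp_pos"];R=o["tool_rot"];np.savez("p4",p=p,R=R);print(p,R.round(4),o["force"],o["opening"])
w=capture("wrist")[:,:,::-1].copy();s=capture("scene")[:,:,::-1].copy();d=capture("side")[:,:,::-1].copy()
for n,i in zip("wsd",(w,s,d)):cv2.imwrite(f"pics/{n}4.png",i)
a=cv2.resize(w[60:300,200:440],(400,400),interpolation=cv2.INTER_CUBIC)
b=cv2.resize(s[170:270,340:440],(400,400),interpolation=cv2.INTER_CUBIC)
cv2.imwrite("pics/m4.png",np.hstack([a,b]))
t=np.radians(96.1)
for e in(-50,50):
  q=[496+e*np.cos(t),19+e*np.sin(t),140];print(((proj("scene",q)-[340,170])*4+[400,0]).round(),((proj("wrist",q,(p,R))-[200,60])*400/240).round())
```

```text
[497.00530595  21.93370248 380.87474577] [[-1.053e-01  9.944e-01  3.300e-03]
 [ 9.944e-01  1.053e-01 -1.000e-04]
 [-4.000e-04  3.200e-03 -1.000e+00]] [-0.1667927   0.74019779 -0.56451537] 70.45377895599749
[624. 149.] [192. 354.]
[511. 122.] [191. 148.]
```

View pics/m4.png

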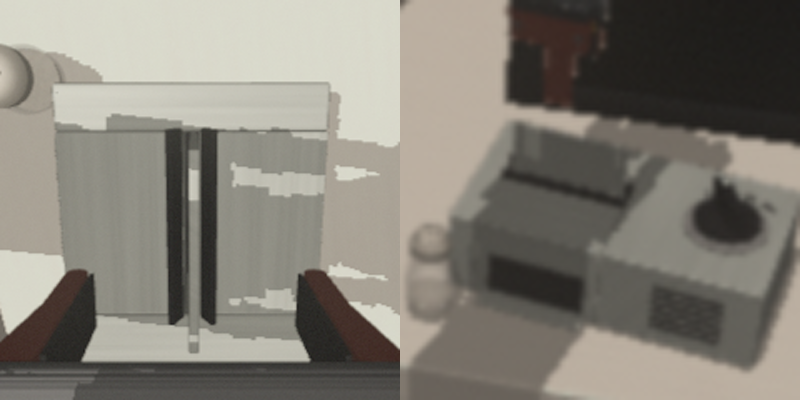

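The plate is seated: its top edge is where I predicted in both views. Next I'll hover over the dial, with the jaws across the bar.

>>> {"fn": "servo_tool", "kwargs": {
  "plan": [
    {"dp": [-0.018,0,0],"angular": [0,0,8],"hand": -0.6},
    {"dp": [-0.036,0,0],"angular": [0,0,16],"hand": -0.6},
    {"dp": [-0.054,0,0],"angular": [0,0,24],"hand": -0.6},
    {"dp": [-0.072,-0.001,0.005],"angular": [0,0,32],"hand": -0.6},
    {"dp": [-0.09,-0.001,0.015],"angular": [0,0,40],"hand": -0.6},
    {"dp": [-0.11,-0.001,0.025],"angular": [0,0,48],"hand": -0.6},
    {"dp": [-0.128,-0.002,0.035],"angular": [0,0,55],"hand": -0.6},
    {"dp": [-0.14,-0.002,0.041],"angular": [0,0,60],"hand": -0.6},
    {"dp": [-0.14,-0.002,0.041],"angular": [0,0,60],"hand": -0.6},
    {"dp": [-0.14,-0.002,0.041],"angular": [0,0,60],"hand": -0.6}
  ]
}}

```text
clock: 14.6
tcp_pos: [509.5, -117.3, 336.9]
tool_rot: [[0.807, 0.59, -0.002], [0.59, -0.807, 0.001], [-0.001, -0.002, -1.0]]
force: [0.1, -0.1, -0.6]
opening: 70.3
```

Run:
```python
from h import *
o=r.get_obs();p=o["tcp_pos"];R=o["tool_rot"];np.savez("p5",p=p,R=R);print(p,R.round(4),o["force"],o["opening"])
w=capture("wrist")[:,:,::-1].copy();cv2.imwrite("pics/w5.png",w)
cv2.imwrite("pics/w5b.png",cv2.resize(w[60:300,170:470],(750,600),interpolation=cv2.INTER_CUBIC))
c=np.array([510,-118]);t=np.radians(36)
f=lambda q:((proj("wrist",q,(p,R))-[170,60])*2.5).round()
print("axis z97",f([*c,97]),"z123",f([*c,123]))
for e in(-27,27):print("bar end",f([c[0]+e*np.cos(t),c[1]+e*np.sin(t),123]))
```

```text
[ 509.49528786 -117.34881144  336.89501984] [[ 8.074e-01  5.900e-01 -1.500e-03]
 [ 5.900e-01 -8.074e-01  8.000e-04]
 [-8.000e-04 -1.600e-03 -1.000e+00]] [ 0.11424156 -0.06727165 -0.59680704] 70.27567128196189
axis z97 [372. 376.] z123 [372. 404.]
bar end [372. 494.]
bar end [373. 307.]
```

View pics/w5b.png

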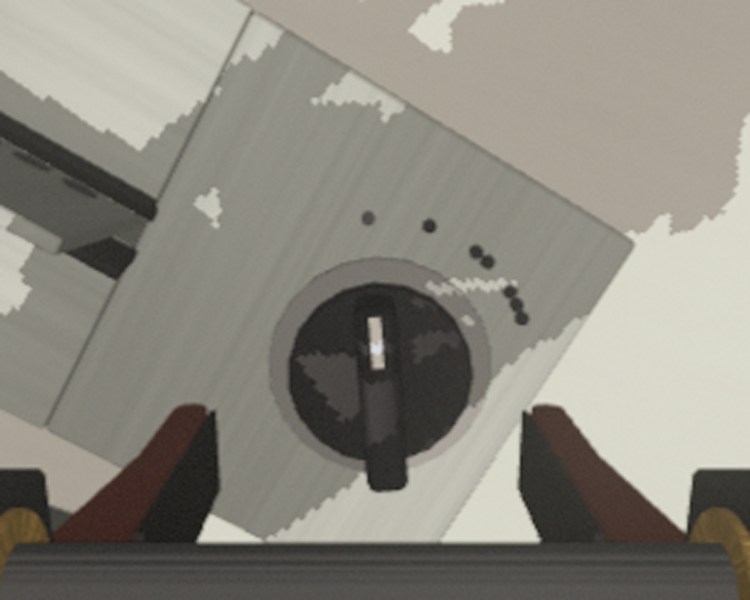

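The bar runs from (375,303) to (387,490), and the skirt centre is near (381,372). Relative to the tool, that's about 3.5 mm off along y, 1.3 mm along x and 3.7° in yaw. I'll correct for that, descend and close.

>>> {"fn": "servo_tool", "kwargs": {
  "plan": [
    {"dp": [0.001,0.003,0],"angular": [0,0,-3.7],"hand": -0.6},
    {"dp": [0.001,0.0035,0.01],"angular": [0,0,-3.7],"hand": -0.5},
    {"dp": [0.001,0.0035,0.02],"angular": [0,0,-3.7],"hand": -0.4},
    {"dp": [0.001,0.0035,0.03],"angular": [0,0,-3.7],"hand": -0.3},
    {"dp": [0.001,0.0035,0.04],"angular": [0,0,-3.7],"hand": -0.2},
    {"dp": [0.001,0.0035,0.047],"angular": [0,0,-3.7],"hand": -0.2},
    {"dp": [0.001,0.0035,0.052],"angular": [0,0,-3.7],"hand": -0.2},
    {"dp": [0.001,0.0035,0.052],"angular": [0,0,-3.7],"hand": -0.2},
    {"dp": [0.001,0.0035,0.052],"angular": [0,0,-3.7],"hand": -0.2},
    {"dp": [0.001,0.0035,0.052],"angular": [0,0,-3.7],"hand": -0.2}
  ],
  "newtons": 30
}}

```text
clock: 15.65
tcp_pos: [512.6, -119.8, 286.3]
tool_rot: [[0.769, 0.639, 0.001], [0.639, -0.769, -0.0], [0.001, 0.001, -1.0]]
force: [-0.6, -0.1, 0.0]
opening: 53.0
```

>>> {"fn": "servo_tool", "kwargs": {
  "plan": [
    {"dp": [0,0,0],"angular": [0,0,0],"hand": 1},
    {"dp": [0,0,0],"angular": [0,0,0],"hand": 1},
    {"dp": [0,0,0],"angular": [0,0,0],"hand": 1},
    {"dp": [0,0,0],"angular": [0,0,0],"hand": 1},
    {"dp": [0,0,0],"angular": [0,0,0],"hand": 1},
    {"dp": [0,0,0],"angular": [0,0,0],"hand": 1},
    {"dp": [0,0,0],"angular": [0,0,0],"hand": 1},
    {"dp": [0,0,0],"angular": [0,0,0],"hand": 1},
    {"dp": [0,0,0],"angular": [0,0,0],"hand": 1},
    {"dp": [0,0,0],"angular": [0,0,0],"hand": 1}
  ]
}}

```text
clock: 16.65
tcp_pos: [512.3, -119.4, 285.6]
tool_rot: [[0.769, 0.64, -0.001], [0.64, -0.769, 0.001], [-0.0, -0.001, -1.0]]
force: [-4.8, 3.8, 2.4]
opening: 11.9
```

Run:
```python
from h import *
o=r.get_obs();print(o)
```

```text
{'clock': 16.65, 'qpos': array([-1.68386321e+01, -5.65985012e+00,  9.34229949e+01,  3.19426932e-02,
        9.22992336e+01,  3.33976014e+01]), 'qd': array([-0.00388255,  0.02245357, -0.05710723, -0.01279516,  0.03025582,
       -0.01465395]), 'effort': array([ -1.55018728, -35.11076331, -41.05494976,  -0.79118472,
        -1.62435472,   0.07319402]), 'tcp_pos': array([ 512.29702575, -119.42810574,  285.61208223]), 'tool_rot': array([[ 7.68674000e-01,  6.39640137e-01, -8.80668188e-04],
       [ 6.39640730e-01, -7.68673544e-01,  8.48547814e-04],
       [-1.34181097e-04, -1.21556789e-03, -9.99999252e-01]]), 'force': array([-4.84709909,  3.78966223,  2.42774584]), 'ft_torque': array([0.6272578 , 0.82145569, 0.07367001]), 'opening': 11.893051526505682}
```

>>> {"fn": "servo_tool", "kwargs": {
  "plan": [
    {"dp": [0,-0.0005,0],"angular": [0,0,0],"hand": 1},
    {"dp": [0,-0.0005,0],"angular": [0,0,3],"hand": 1},
    {"dp": [0,-0.0005,0],"angular": [0,0,7],"hand": 1},
    {"dp": [0,-0.0005,0],"angular": [0,0,11],"hand": 1},
    {"dp": [0,-0.0005,0],"angular": [0,0,15],"hand": 1},
    {"dp": [0,-0.0005,0],"angular": [0,0,19],"hand": 1},
    {"dp": [0,-0.0005,0],"angular": [0,0,23],"hand": 1},
    {"dp": [0,-0.0005,0],"angular": [0,0,27],"hand": 1},
    {"dp": [0,-0.0005,0],"angular": [0,0,31],"hand": 1},
    {"dp": [0,-0.0005,0],"angular": [0,0,34],"hand": 1}
  ],
  "newtons": 40
}}

```text
clock: 17.65
tcp_pos: [512.3, -119.7, 285.6]
tool_rot: [[0.995, 0.097, 0.001], [0.097, -0.995, -0.001], [0.001, 0.001, -1.0]]
force: [-1.7, -0.0, 0.5]
opening: 11.5
```

Run:
```python
from h import *
o=r.get_obs();R=o["tool_rot"];print(o["tcp_pos"],np.degrees(np.arctan2(R[1,0],R[0,0])),"F tool",R.T@o["force"],o["ft_torque"],o["opening"])
```

```text
[ 512.27783312 -119.74865069  285.64657606] 5.574666321814017 F tool [-1.68150735 -0.12117322 -0.47813213] [-1.70276790e-04  3.39072470e-01  1.35597283e-01] 11.51673709398284
```

>>> {"fn": "servo_tool", "kwargs": {
  "plan": [
    {"dp": [0,0,0],"angular": [0,0,3],"hand": 1},
    {"dp": [0,0,0],"angular": [0,0,6],"hand": 1},
    {"dp": [0,0,0],"angular": [0,0,9],"hand": 1},
    {"dp": [0,0,0],"angular": [0,0,12],"hand": 1},
    {"dp": [0,0,0],"angular": [0,0,15],"hand": 1},
    {"dp": [0,0,0],"angular": [0,0,18],"hand": 1},
    {"dp": [0,0,0],"angular": [0,0,21],"hand": 1},
    {"dp": [0,0,0],"angular": [0,0,24],"hand": 1},
    {"dp": [0,0,0],"angular": [0,0,27],"hand": 1},
    {"dp": [0,0,0],"angular": [0,0,28],"hand": 1}
  ]
}}

```text
clock: 18.65
tcp_pos: [512.2, -120.1, 285.7]
tool_rot: [[0.925, -0.38, 0.001], [-0.38, -0.925, -0.002], [0.001, 0.002, -1.0]]
force: [-1.3, -2.9, 0.5]
opening: 11.5
```

```bash
cat > t.py <<'E'
from h import *
o=r.get_obs();R=o["tool_rot"];print(o["clock"],o["tcp_pos"],np.degrees(np.arctan2(R[1,0],R[0,0])),"F tool",R.T@o["force"],o["ft_torque"],o["opening"])
E
python3 t.py
```

```text
18.65 [ 512.22075567 -120.11338542  285.68129348] -22.363633929474585 F tool [-0.08291462  3.20705058 -0.4836631 ] [-0.52082169  0.37497247  0.07490247] 11.520705393063412
```

>>> {"fn": "servo_tool", "kwargs": {
  "plan": [
    {"dp": [0,0,0],"angular": [0,0,1.5],"hand": 1},
    {"dp": [0,0,0],"angular": [0,0,3],"hand": 1},
    {"dp": [0,0,0],"angular": [0,0,3],"hand": 1},
    {"dp": [0,0,0],"angular": [0,0,3],"hand": 1},
    {"dp": [0,0,0],"angular": [0,0,3],"hand": 1},
    {"dp": [0,0,0],"angular": [0,0,3],"hand": 1},
    {"dp": [0,0,0],"angular": [0,0,3],"hand": 1},
    {"dp": [0,0,0],"angular": [0,0,3],"hand": 1},
    {"dp": [0,0,0],"angular": [0,0,3],"hand": 1},
    {"dp": [0,0,0],"angular": [0,0,3],"hand": 1}
  ]
}}

```text
clock: 19.65
tcp_pos: [512.2, -120.1, 285.7]
tool_rot: [[0.904, -0.428, 0.0], [-0.428, -0.904, -0.002], [0.001, 0.002, -1.0]]
force: [-0.8, -5.7, -0.2]
opening: 11.7
```

```bash
python3 t.py
```

```text
19.65 [ 512.19703084 -120.14444775  285.65064768] -25.31879905777985 F tool [1.71954721 5.44536066 0.23512997] [-0.95295403  0.27921844  0.13647589] 11.661393392524603
```

>>> {"fn": "servo_tool", "kwargs": {
  "plan": [
    {"dp": [0,0,0],"angular": [0,0,1.5],"hand": 1},
    {"dp": [0,0,0],"angular": [0,0,3],"hand": 1},
    {"dp": [0,0,0],"angular": [0,0,3],"hand": 1},
    {"dp": [0,0,0],"angular": [0,0,3],"hand": 1},
    {"dp": [0,0,0],"angular": [0,0,3],"hand": 1},
    {"dp": [0,0,0],"angular": [0,0,3],"hand": 1},
    {"dp": [0,0,0],"angular": [0,0,3],"hand": 1},
    {"dp": [0,0,0],"angular": [0,0,3],"hand": 1},
    {"dp": [0,0,0],"angular": [0,0,3],"hand": 1},
    {"dp": [0,0,0],"angular": [0,0,3],"hand": 1}
  ]
}}

```text
clock: 20.65
tcp_pos: [512.2, -120.2, 285.6]
tool_rot: [[0.88, -0.474, 0.0], [-0.474, -0.88, -0.002], [0.001, 0.002, -1.0]]
force: [-0.4, -5.6, -0.6]
opening: 11.7
```

```bash
python3 t.py
```

```text
20.65 [ 512.16997098 -120.18206617  285.61913357] -28.31723981595257 F tool [2.30737967 5.15851345 0.59128518] [-0.92196195  0.27195373  0.17677872] 11.740819425539694
```

Run:
```python
from h import *
o=r.get_obs();p=o["tcp_pos"];R=o["tool_rot"]
w=capture("wrist")[:,:,::-1].copy();s=capture("scene")[:,:,::-1].copy()
cv2.imwrite("pics/w6.png",w);cv2.imwrite("pics/s6.png",s)
cv2.imwrite("pics/m6.png",np.hstack([cv2.resize(w[60:300,200:440],(400,400),interpolation=cv2.INTER_CUBIC),cv2.resize(s[170:270,350:450],(400,400),interpolation=cv2.INTER_CUBIC)]))
print("axis z85",((proj("wrist",[*p[:2],85],(p,R))-[200,60])*400/240))
```

```text
axis z85 [193.331729   281.93840477]
```

View pics/m6.png

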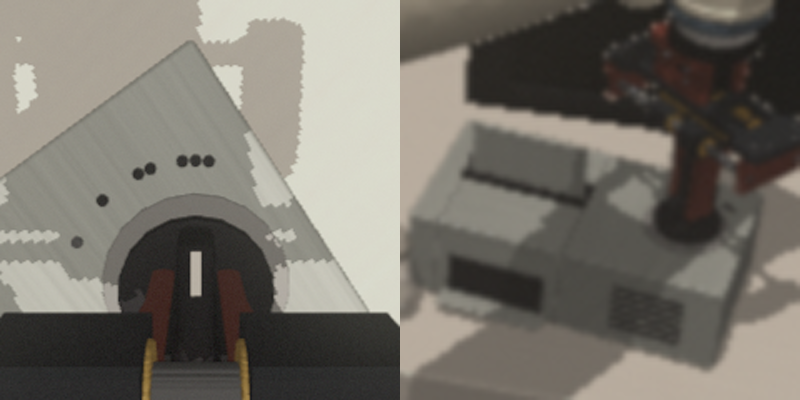

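The pointer line at (195,270) points straight at the middle of the three pips at (195,160), and the plate is still seated. I'll hand it in.

```bash
python3 -c "
from bench import order
print(order.job_done())"; python3 t.py
```

```text
the job is handed in; nothing more can be done
None
the job is handed in; nothing more can be done
```

I drew the tall plate out of the rack's middle slot, slid it down into the cutter's feed slot and let go of it. I then turned the dial clockwise to the third notch and handed the job in at about 21 s, still gripping the bar at 40 N. No verdict was reported.

- **Plate:** I felt contact where I expected the slot floor. After release, its top edge was within a few pixels of the seated position in the wrist view, and within about 11 px at one end in the enlarged scene view. The last picture still showed it in place, clear of the gripper.
- **Dial:** the last picture shows the pointer in line with the middle of the three pips. The grip opening was 11.7 mm on the 12 mm bar, and the dial pushed back with about 0.18 N m.
- **Small disagreement:** the torque readings put the notch about 2° before where I stopped. The pips and the camera put it right there, and either is well inside the 7° allowed.
- **Other objects:** I touched nothing else on purpose and the shaker looked unmoved. I did not take a final picture of the short plates or the tape roll.

I viewed 12 pictures, two over the budget of 10.

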